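# Load the cell charger and hold its recessed reset in

## Robot

A 6-joint arm with a two-finger parallel gripper is mounted at the origin on a cart in front of the work surface, level with it; the furniture and walls round the work are solid. World frame = base frame: x ahead of the robot, y to its left, z up, the work surface at z = 0. Lengths are in mm, angles in rad, forces in N, time in s.
With the tool pointing down it reaches from about 275 to 750 mm from the base axis. Payload 10.2 kg.
Tool frame: the origin (TCP) lies at the very end of the fingers, on their centre line; the grasp point (between the pads) lies 19 mm behind it; z points along the fingers, y is the line along which they close (so a half turn about z gives the same grasp; the last joint's range is limited). The gripper opens to 85 mm and grips with 20 to 120 N. Pads are 22 mm wide; open, the fingers measure 114 mm over their backs; the gripper's body (76 mm by 85 mm) begins 54 mm behind the grasp point. The pads swing forward as they close: fully open they stand 13 mm farther back than shut.
Start: joints at [1.117, 0.313, 1.498, -0, 1.331, -0.223], TCP at [120.11, 511.082, 231.294] pointing down, gripper open.
Joint ranges: [-2.94, 2.94], [-0.97, 2.17], [0.19, 2.56], [-1.23, 4.37], [0.02, 3.11], [-2.88, 2.88]. Speed limits (rad/s): [2.39, 2.39, 3.01, 3.14, 3.14, 3.14].

## Interface

Orientations are given as a unit quaternion [w, x, y, z].
In Python, from rig import * gives the robot as it stands. The module is installed in compiled form; this text tells all that it offers.
- The arm moves only by the shell command python3 -m crank 'ROWS' [FORCE]. ROWS is JSON, a list that holds one entry, the list of rows, each a list of 7 numbers: the shift along the tool's x, y, z in units of 25 mm (1.0 is 25 mm), then the turn, a rotation vector about the tool's x, y, z in units of 8 degrees (1.0 is 8 degrees), then the finger opening in mm, from 0 to 85.4. A call has exactly 8 rows; each row shifts and turns the commanded pose from where the row before left it, along the tool's axes as they then stand; what a row does not reach is not made up. A row lasts 1/10 s, in which the tool goes at most 50 mm and 8.59 degrees, less where a joint would pass 70% of its speed; a pose out of reach is approached as far as the arm can. A call is refused whole if a number of a shift passes 1 or a number of a turn 1, either way. A call with a gripper value outside its range is refused whole. The fingers move at their own pace and stop on an object; FORCE is the grip in N (left out, the last holds). Time passes only in rows, so rows that do not move let the fingers close, or fill a call up. It gives the time, the measured TCP pose, the force, the opening and the grip force at its end, in the units of the state.
- sense(): the state, without advancing time (a new reading comes with each control period).
- capture(name): name is "scene" or "side" or "wrist"; returns the picture (420x560x3 uint8, blue, green, red); there is no depth.
- camera_model(name): a dict with "fx", "fy", "cx", "cy" (pixels), "k1" (the pictures are not rectified: a ray, as slopes to the right and down, at radius r is drawn at 1 + k1 r^2 times it, then the intrinsics apply), "world_from_camera" (4x4, takes a point from camera to world coordinates); the wrist camera has in their place "T_tool_cam" (4x4, takes a point from camera to tool coordinates, whose origin is the TCP and whose axes are the flange's). Camera axes: x right, y up, looking along -z (the intrinsics and any distortion apply to the point x, -y, -z); pixel columns grow to the right and rows downward; lengths in mm; the calibration is good to about 2 mm. A picture is of the moment at which its call begins: read the wrist's pose just before it. camera_model takes no time and is no camera call.
- finish_job(): hands the job in; it is judged then, once.
The state is a dict: "time_s": time; "joints": joint angles; "dq": joint speeds; "tau": joint torques, N m; "eef_pos": TCP position; "ee_rot": TCP orientation; "force": force on the tool from outside, world axes, zero at the start; "wrist_torque": the same for the moment, N m; "grip_width": opening from 0.0 (shut) to 1.0 (fully open); "grip_force": force on a finger pad.
Only numpy, scipy, OpenCV 4.12 (cv2) and the standard library are available. Lean on these libraries where they do the work, as an engineer would, in place of code of your own. Each camera call takes 0.05 s, during which the arm holds its last target. There are 200 camera calls.

## Task

Two run-down cells lie on the bench to the right of the battery charger: lay the big one in the free bay of the charger's long rear row and the small one in the free bay of its short front row, each with its nub end towards the display, and let go of them. Then take the long-bladed driver out of the wooden stand, reach its blade down through the hole in the charger's console and press the recessed reset button fully down. Finish while still gripping the driver and holding the button down; do not press the button before both cells are in, and leave the two cells already loaded, the short driver and everything else where they are.

Things in the scene. Friction and masses are not known exactly. Their poses are not given: they have to be found in the camera images.
- charger: four-bay battery charger, light grey, standing fast on the 2 mm bench mat; 184 mm deep (x) x 140 mm wide (y). Origin: centre of its underside; x to its back, y to its left. Flat deck 14 mm above it with 2 rows of 2 bays, columns at y = +-35 mm; rear left and front right bays are free. Console with display at the back: x = 36 to 92 mm, top 52 mm up
- long_bay (a point): seated centre (7.25 mm above the deck) of the big cell in the free rear left bay; axes as the charger's, the cell lies along x. Cross ribs 57 mm apart, 11 mm above the deck, bound the bay lengthwise (play +-3 mm); saddle ridges 5.5 mm high flank the cell (1 mm play a side) near its ends only: its middle 30 mm is clear for fingers down to the deck
- short_bay (a point): seated centre (5.25 mm above the deck) of the small cell in the free front right bay; axes as the charger's, the cell lies along x. Cross ribs 50 mm apart, 10 to 11 mm above the deck (play +-2.7 mm lengthwise), saddle ridges as in the long bay: the middle 30 mm is clear for fingers down to the deck
- reset_hole (a point): centre of the mouth of the reset hole in the console's flat top, right rear of the charger: a round vertical hole 10 mm across (mouth chamfered to 15 mm), the button 26 mm down inside it
- button_top (a point): centre of the top of the reset button, an 8 mm white plunger at the bottom of the reset hole; it moves straight down with the button
- reset_button (a joint): travel of the reset button in m: 0 up, 0.004 fully down; sprung, 2 N to start and 4 N fully down, it comes up again when let go
- big_cell: loose big cell (white jacket with a grey band at the flat end), cylinder 14.5 mm across and 50.5 mm long, 28 g, lying on the bench mat (top at z = 2 mm); origin at its skin beside its middle, undermost at the start, x along its axis towards the nub end
- big_cell_center (a point): centre of the big cell, on its axis at half length; x along the axis towards the nub end
- big_cell_plus (a point): nub (plus) end of the big cell, on its axis
- small_cell: loose small cell, same jacket, cylinder 10.5 mm across and 44.5 mm long, 13 g; origin and axes as for the big cell
- small_cell_center (a point): centre of the small cell, on its axis at half length; x along the axis towards the nub end
- small_cell_plus (a point): nub (plus) end of the small cell, on its axis
- big_loaded: big cell already lying in the rear right bay; to be left there
- small_loaded: small cell already lying in the front left bay; to be left there
- stand: drilled wooden block 56 x 140 mm on the bench, standing fast, top 70 mm above the bench; origin: centre of its underside, holes 4.8 mm wide at y = -35 mm (long driver) and +35 mm (short driver)
- driver: long-bladed precision driver with a thick ribbed handle, 160 mm long, 40 g, standing upright in the stand, blade down in the hole, its shoulder on the stand's top, so it must be lifted 62 mm to come free. Its own x axis runs along it to the tip; handle 100 mm long, about 17 mm across, blade 60 mm long, 3.6 mm across; origin 80 mm from the tip
- driver_grip (a point): point on the axis of the long driver's handle to grip it, 115 mm above the tip, 45 mm below the handle's top end; it stands about 125 mm above the bench in the stand
- driver_tip (a point): tip of the long driver's blade, on its axis
- short_driver: the thinner short-bladed driver (130 mm long, handle 12 mm across, blade 30 mm) in the stand's other hole, 70 mm from the long one; to be left there
- cutters: side cutters, bystander
- probe: black test probe 106 mm long, bystander
There are look-alikes about, which are no part of the job. What is shaped like the big_cell but green is not meant.

How it is judged (in metres and radians):
On the way, in this order (a step that is already met when the one before it is completed fails the run):
1. both loose cells lie in their matching free bays, nub ends towards the display, let go (distance between big_cell_center and long_bay below 0.005 m and angle between the x axis of each of big_cell, small_cell and the x axis of charger, either way round below 0.12 rad and x of big_cell_plus in the frame of long_bay above 0.012 m and distance between small_cell_center and short_bay below 0.005 m and x of small_cell_plus in the frame of short_bay above 0.012 m and contact force between the fingers and big_cell below 0.1 N and contact force between the fingers and small_cell below 0.1 N), for 0.2 s.
2. the gripped long driver holds the reset button down (value of joint reset_button above 0.003 m and contact force between driver and charger above 1 N and contact force between the fingers and driver above 1 N and distance between driver_tip and button_top below 0.006 m), for 0.5 s.
At the end, for the whole second after the job is handed in: The gripped long driver keeps the reset button at least 3 mm down (of 4), its tip on the button, pushing with over 1 N; both cells lie let go within 5 mm of their places in the free bays (big rear, small front), aligned within 0.12 rad, nubs towards the display (all of step 1 and all of step 2); the arm keeps its last pose, push and grip.
It fails at once if the reset button is pressed before both cells are in their bays (value of joint reset_button above 0.0015 m and not (distance between big_cell_center and long_bay below 0.005 m and angle between the x axis of each of big_cell, small_cell and the x axis of charger, either way round below 0.12 rad and x of big_cell_plus in the frame of long_bay above 0.012 m and distance between small_cell_center and short_bay below 0.005 m and x of small_cell_plus in the frame of short_bay above 0.012 m)).
It fails at once if a cell that was already loaded is moved out of its place (distance of any of big_loaded, small_loaded from where it was at the start of the episode above 0.012 m).
It fails at once if the short driver is taken from the stand (distance of short_driver from where it was at the start of the episode above 0.02 m).
It fails at once if a bystander is pushed away (distance of any of cutters, probe from where it was at the start of the episode above 0.03 m).
It also fails if it takes over 69 s, if anything falls off the work surface, if the arm or the gripper's body presses on something with over 40 N, if the wrist force passes 120 N, or if a joint passes its speed limit or range.

## Working session

There is one attempt and no reset: what is moved stays moved. The work goes in short steps, Python scripts to look and compute and a shell command to move; the robot and the scene stay as the last step left them, time stands still between calls to the robot, and variables do not carry over. Pictures are saved under pics/ and viewed, at most 10 in all, crops included, and the job is handed in when it is done.

```bash
mkdir -p pics
cat > h.py <<'E'
from rig import *
import numpy as np, cv2
from scipy.spatial.transform import Rotation as R
def Rt(q): return R.from_quat([q[1],q[2],q[3],q[0]])
def pose():
    s=sense(); T=np.eye(4); T[:3,:3]=Rt(s["ee_rot"]).as_matrix(); T[:3,3]=s["eef_pos"]; return T
def snap(n):
    T=pose(); im=capture(n); m=camera_model(n)
    W=T@np.array(m["T_tool_cam"]) if n=="wrist" else np.array(m["world_from_camera"])
    return im,m,W
def ray(m,W,u,v):
    p=np.array([(u-m["cx"])/m["fx"],(v-m["cy"])/m["fy"]]); q=p.copy()
    for _ in range(20): q=p/(1+m["k1"]*(q@q))
    return W[:3,3],W[:3,:3]@np.array([q[0],-q[1],-1])
def onz(m,W,u,v,z):
    o,d=ray(m,W,u,v); return o+d*(z-o[2])/d[2]
def proj(m,W,P):
    c=np.linalg.inv(W)@np.r_[P,1]; q=np.array([c[0],-c[1]])/-c[2]; q=q*(1+m["k1"]*(q@q))
    return q*[m["fx"],m["fy"]]+[m["cx"],m["cy"]]
def tri(r1,r2):
    (a,d),(b,e)=r1,r2; s=np.linalg.lstsq(np.c_[d,-e],b-a,rcond=None)[0]
    return (a+d*s[0]+b+e*s[1])/2, np.linalg.norm(a+d*s[0]-b-e*s[1])
E
python3 - <<'E'
from h import *
for n in("scene","side","wrist"):
    im,m,W=snap(n); cv2.imwrite(f"pics/{n}0.png",im); print(n,m["fx"],m["k1"],W.round(2).tolist())
a,b=cv2.imread("pics/scene0.png"),cv2.imread("pics/side0.png")
s=sense();print(s["eef_pos"],s["ee_rot"],s["grip_width"], camera_model("wrist")["T_tool_cam"])
E
```

```text
scene 445.35606872902025 -0.04270508690184153 [[0.8, 0.41, -0.44, 130.87], [-0.6, 0.53, -0.6, -506.97], [-0.02, 0.74, 0.67, 773.47], [0.0, 0.0, 0.0, 1.0]]
side 543.424299456035 -0.17347859545541752 [[-0.62, 0.53, -0.57, -363.77], [-0.78, -0.41, 0.47, 789.39], [0.01, 0.74, 0.67, 1136.68], [0.0, 0.0, 0.0, 1.0]]
wrist 305.608614044069 0.009570617399757316 [[0.23, -0.92, -0.31, 40.05], [0.97, 0.22, 0.07, 529.26], [-0.0, -0.32, 0.95, 373.69], [0.0, 0.0, 0.0, 1.0]]
[120.02035666 510.89915217 230.87368638] [-1.73691244e-04  1.15148798e-01  9.93348129e-01 -4.66757517e-04] 1.0009817530940188 [[-3.10846130e-04  9.47737384e-01  3.19051335e-01  8.20778486e+01]
 [ 9.99999608e-01  5.59300945e-04 -6.87113271e-04 -5.48056338e-01]
 [-8.29648647e-04  3.19050996e-01 -9.47737186e-01 -1.42869777e+02]
 [ 0.00000000e+00  0.00000000e+00  0.00000000e+00  1.00000000e+00]]
```

View pics/scene0.png

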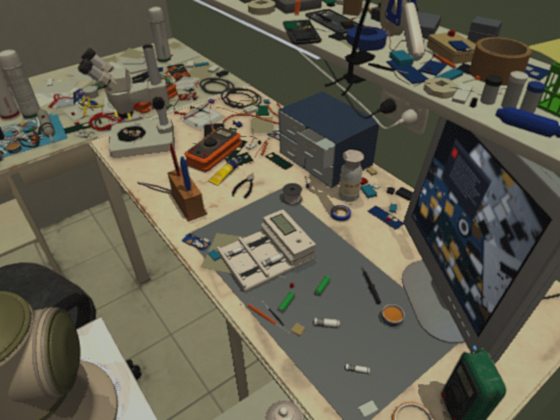

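View pics/side0.png

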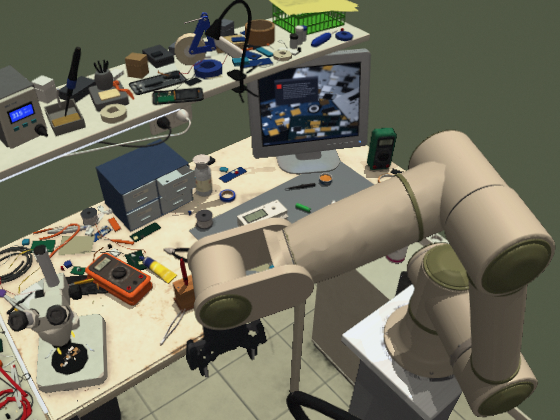

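The scene view shows the charger around (265,250), white cells at (327,323) (bigger) and (357,369) (smaller), green look-alikes at (287,301) and (323,285), and the stand at (187,195) with a red driver (174,160) and a blue one (184,172). In the side view the arm hides most of the work.

Candidates: big cell is the white one at (327,323), not the greens. Small cell is the white one at (357,369). The long driver is the red or blue one, to be settled by thickness in a crop.

Run:
```python
from h import *
im=cv2.imread("pics/scene0.png"); m=camera_model("scene"); W=np.array(m["world_from_camera"])
for n,u,v,z in [("big",327,323,9),("small",357,369,7),("charger",265,252,16),("hole?",300,255,54),("standtop",184,190,70),("g1",287,301,9),("g2",323,285,9),("probe",371,286,5),("cutters",243,184,5),("bowl",392,314,5)]: print(n,onz(m,W,u,v,z).round(0))
c1=cv2.resize(im[205:295,210:330],None,fx=5,fy=5,interpolation=cv2.INTER_CUBIC)
c2=cv2.resize(im[130:220,135:215],None,fx=5,fy=5,interpolation=cv2.INTER_CUBIC)
c3=cv2.resize(im[270:385,270:390],None,fx=5,fy=5,interpolation=cv2.INTER_CUBIC)
can=np.zeros((600,800,3),np.uint8)
can[:300,:400]=cv2.resize(c1,(400,300)); can[:300,400:667]=cv2.resize(c2,(267,300)); can[300:,:313]=cv2.resize(c3,(313,300))
cv2.imwrite("pics/c1.png",can)
```

```text
big [ 510. -146.    9.]
small [ 488. -255.    7.]
charger [522.  84.  16.]
hole? [558.   0.  54.]
standtop [458. 341.  70.]
g1 [480. -53.   9.]
g2 [568. -67.   9.]
probe [ 651. -131.    5.]
cutters [631. 341.   5.]
bowl [ 632. -210.    5.]
```

View pics/c1.png

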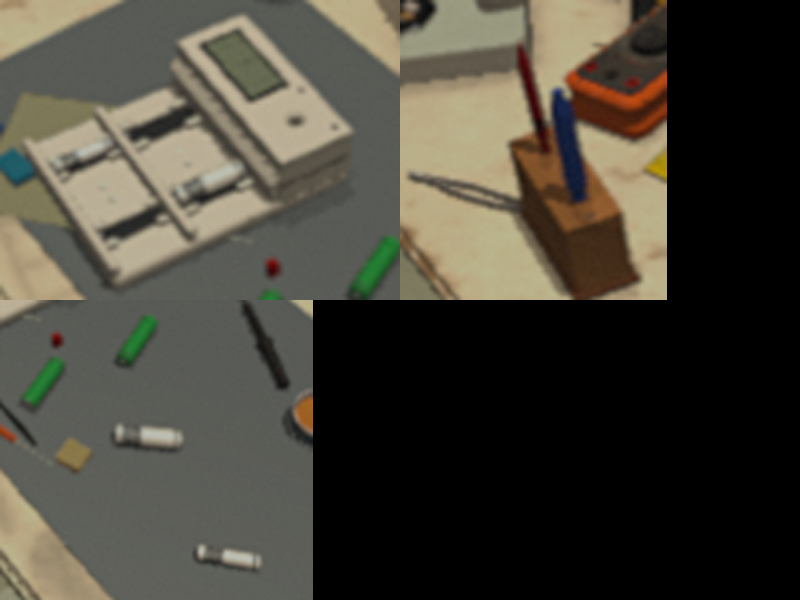

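Crop: the charger has its free bays (black slots) at crop (155,125), rear left, and (130,220), front right. The hole is at (297,121), full-frame (299,241). The thick blue driver is the long one and the thin red one is the short one. Both white cells have their grey band on the left end, so the nub is on the right. I'll move over the scene for a wrist view.

```bash
python3 -m crank '[[[-1,-1,0,0,0,0,85],[-1,-1,0,0,0,0,85],[-1,-1,0,0,0,0,85],[-1,-1,0,0,0,0,85],[-1,-1,0,0,0,0,85],[-1,-1,0,0,0,0,85],[-1,-1,0,0,0,0,85],[-1,-1,0,0,0,0,85]]]' 30; python3 -m crank '[[[-1,-1,0,0,0,0,85],[-1,-1,0,0,0,0,85],[-1,-1,0,0,0,0,85],[-1,-1,0,0,0,0,85],[-1,-1,0,0,0,0,85],[-1,-1,0,0,0,0,85],[-1,-1,0,0,0,0,85],[-1,-1,0,0,0,0,85]]]'; python3 -m crank '[[[-1,-1,0,0,0,0,85],[-1,-1,0,0,0,0,85],[-1,-1,0,0,0,0,85],[0,0,0,0,0,0,85],[0,0,0,0,0,0,85],[0,0,0,0,0,0,85],[0,0,0,0,0,0,85],[0,0,0,0,0,0,85]]]'
python3 - <<'E'
from h import *
im,m,W=snap("wrist"); cv2.imwrite("pics/w1.png",im); np.savez("w1.npz",W=W)
im,m,W=snap("side"); cv2.imwrite("pics/side1.png",im)
c=np.zeros((600,800,3),np.uint8); c[:420,:560]=cv2.imread("pics/w1.png"); c[420:600,:480]=cv2.resize(im[150:330,150:390],(480,360))[180:]; 
cv2.imwrite("pics/v2.png",cv2.imread("pics/w1.png")); cv2.imwrite("pics/v3.png",cv2.resize(im[160:330,120:360],(800,567),interpolation=cv2.INTER_CUBIC))
E
```

```text
time_s: 0.95
eef_pos: [269.4, 269.3, 231.2]
ee_rot: [-0.0, 0.115, 0.993, -0.0]
force: [1.3, -0.9, -0.2]
grip_width: 0.993
grip_force: 0.0
time_s: 1.75
eef_pos: [418.5, 28.8, 231.2]
ee_rot: [-0.0, 0.115, 0.993, 0.0]
force: [-0.0, 1.4, -0.3]
grip_width: 0.994
grip_force: 0.0
time_s: 2.55
eef_pos: [473.7, -59.3, 231.5]
ee_rot: [0.0, 0.115, 0.993, -0.0]
force: [0.0, 0.4, 0.4]
grip_width: 0.995
grip_force: 0.0
```

View pics/v2.png

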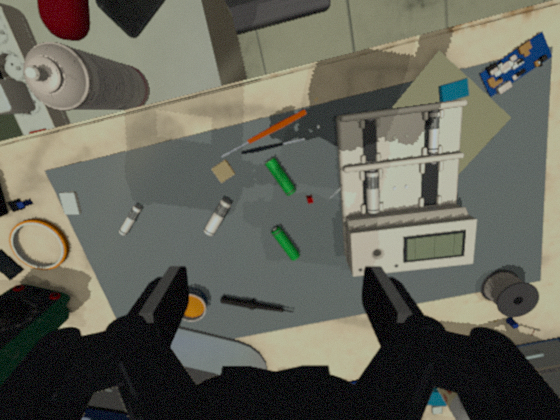

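View pics/v3.png

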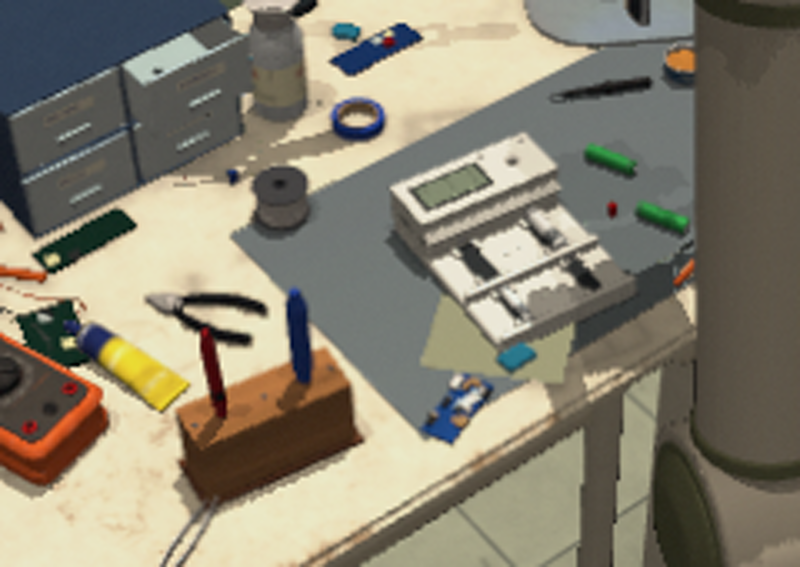

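The wrist view shows the big white cell at (218,216) with its nub at the lower left, the small one at (131,219) with its nub lower left, the console hole at (377,254), and free bays at (432,183) and (369,135). The side view confirms the blue long driver stands nearest the charger. Next I'll measure these.

Run:
```python
from h import *
im=cv2.imread("pics/w1.png"); m=camera_model("wrist"); W=np.load("w1.npz")["W"]
sm=cv2.imread("pics/scene0.png"); ms=camera_model("scene"); Ws=np.array(ms["world_from_camera"])
def blob(im,m,W,x0,y0,x1,y1,zc,thr):
    g=cv2.cvtColor(im[y0:y1,x0:x1],cv2.COLOR_BGR2GRAY); mk=(g>thr).astype(np.uint8)
    n,l,st,c=cv2.connectedComponentsWithStats(mk); k=1+np.argmax(st[1:,4]); 
    pts=np.argwhere(l==k)[:,::-1]+[x0,y0]
    P=np.array([onz(m,W,u,v,zc)[:2] for u,v in pts.astype(float)]); c=P.mean(0); e=np.linalg.eigh(np.cov(P.T))[1][:,1]
    t=(P-c)@e; return c.round(1),np.degrees(np.arctan2(e[1],e[0])).round(1),(t.max()-t.min()).round(1),len(pts),g.max()
for t in (120,140,160):
  print("big w",blob(im,m,W,195,190,240,245,9.25,t)); print("small w",blob(im,m,W,110,195,150,245,7.25,t))
  print("big s",blob(sm,ms,Ws,305,312,348,335,9.25,t)); print("small s",blob(sm,ms,Ws,335,357,377,382,7.25,t))
for u,v,z in[(377,254,54)]: print("hole w",onz(m,W,u,v,z))
print("hole s",onz(ms,Ws,299.1,241.3,54))
cr=np.zeros((600,800,3),np.uint8)
cr[:,:500]=cv2.resize(im[90:285,325:487],(500,600),interpolation=cv2.INTER_CUBIC)
cr[:250,500:]=cv2.resize(im[185:250,190:268],(300,250),interpolation=cv2.INTER_CUBIC)
cr[250:500,500:]=cv2.resize(im[190:255,100:178],(300,250),interpolation=cv2.INTER_CUBIC)
cv2.imwrite("pics/v4.png",cr)
```

```text
big w (array([ 518.2, -152.4]), np.float64(136.6), np.float64(32.5), 240, np.uint8(192))
small w (array([ 495.5, -262.9]), np.float64(131.1), np.float64(27.4), 148, np.uint8(188))
big s (array([ 518.9, -148.3]), np.float64(136.0), np.float64(32.3), 95, np.uint8(189))
small s (array([ 495.9, -259.3]), np.float64(131.7), np.float64(26.2), 71, np.uint8(191))
big w (array([ 518.2, -152.4]), np.float64(136.0), np.float64(30.7), 204, np.uint8(192))
small w (array([ 495. , -262.5]), np.float64(131.5), np.float64(25.9), 118, np.uint8(188))
big s (array([ 518.6, -147.9]), np.float64(133.2), np.float64(30.8), 73, np.uint8(189))
small s (array([ 494.8, -257.8]), np.float64(132.4), np.float64(20.5), 48, np.uint8(191))
big w (array([ 517.8, -152.2]), np.float64(134.8), np.float64(29.4), 160, np.uint8(192))
small w (array([ 494. , -261.6]), np.float64(131.8), np.float64(20.3), 84, np.uint8(188))
big s (array([ 517.8, -146.7]), np.float64(135.3), np.float64(24.4), 49, np.uint8(189))
small s (array([ 495.1, -257.9]), np.float64(130.1), np.float64(18.9), 37, np.uint8(191))
hole w [582.41753048  37.07548726  54.        ]
hole s [582.7044451   34.16130808  54.        ]
```

View pics/v4.png

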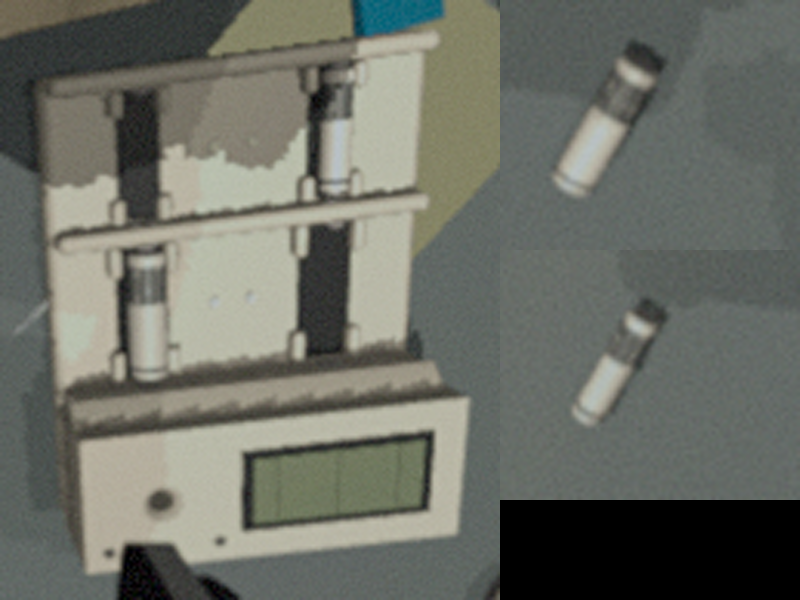

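The crop shows the hole at (160,500), console top corners (82,438), (468,397), (88,572), (458,533), the middle rib from (62,243) to (425,203), and free bay strips centred (325,285) and (138,165). Both loose cells have their grey band at the upper right and nub at the lower left.

Run:
```python
from h import *
m=camera_model("wrist"); W=np.load("w1.npz")["W"]
f=lambda a,b,z: onz(m,W,325+a*162/500,90+b*195/600,z).round(1)
for n,a,b,z in [("cFR",82,438,54),("cFL",468,397,54),("cRR",88,572,54),("cRL",458,533,54),("rib R",62,243,27),("rib L",425,203,27),("frib R",48,88,27),("frib L",437,40,27),("rearbay",325,285,16),("frontbay",138,165,16),("hole",160,500,54),("bigloaded",147,312,23),("smallloaded",335,130,21)]: print(n,f(a,b,z))
for n,p,q,z in[("big",(227.7,196.7),(208.2,234.9),9.25),("small",(139.5,203.8),(122.1,234.7),7.25)]:
    A,B=onz(m,W,*p,z),onz(m,W,*q,z); d=B-A; print(n,((A+B)/2).round(1),np.linalg.norm(d).round(1),np.degrees(np.arctan2(d[1],d[0])).round(1))
```

```text
cFR [548.5  12.4  54. ]
cFL [564.2 150.6  54. ]
cRR [605.1   6.1  54. ]
cRL [620.1 145.5  54. ]
rib R [481.3  21.5  27. ]
rib L [497.  153.3  27. ]
frib R [425.   25.4  27. ]
frib L [440.2 159.3  27. ]
rearbay [524.  120.5  16. ]
frontbay [461.2  55.8  16. ]
hole [580.4  37.1  54. ]
bigloaded [516.6  49.9  23. ]
smallloaded [464.2 125.8  21. ]
big [ 509.1 -142.7    9.2] 58.8 -41.5
small [ 488.6 -253.1    7.2] 51.1 -47.2
```

```bash
python3 -m crank '[[[-0.57,-0.75,0.5,0,0,0,50],[-0.57,-0.75,0.5,0,0,0,50],[-0.57,-0.75,0.5,0,0,0,50],[-0.57,-0.75,0.5,0,0,0,50],[0,0,0.9,0,0,0.95,50],[0,0,0.9,0,0,0.95,50],[0,0,0.9,0,0,0.95,50],[0,0,0,0,0,0.95,50]]]'; python3 -m crank '[[[0,0,0,0,0,0,50],[0,0,0,0,0,0,50],[0,0,0,0,0,0,50],[0,0,0,0,0,0,50],[0,0,0,0,0,0,50],[0,0,0,0,0,0,50],[0,0,0,0,0,0,50],[0,0,0,0,0,0,50]]]'
cat > cell.py <<'E'
# white-jacket blob nearest image point (or expected world point) -> cell pose seen by wrist camera
from h import *
import sys
def meas(exp,zc,L,name):
    im,m,W=snap("wrist"); cv2.imwrite(f"pics/{name}.png",im); g=cv2.cvtColor(im,cv2.COLOR_BGR2GRAY)
    n,l,st,c=cv2.connectedComponentsWithStats((g>125).astype(np.uint8)); p=proj(m,W,np.array(exp))
    k=min((k for k in range(1,n) if st[k,4]>60),key=lambda k:np.linalg.norm(c[k]-p))
    pts=np.argwhere(l==k)[:,::-1].astype(float); P=np.array([onz(m,W,u,v,zc)[:2] for u,v in pts]); q=P.mean(0); e=np.linalg.eigh(np.cov(P.T))[1][:,1]
    if e[0]<0:e=-e
    t=(P-q)@e; w=(P-q)@np.array([-e[1],e[0]]); end=q+e*np.percentile(t,99.5); cen=end-e*L/2
    T=pose(); d=T[:3,:3].T@(np.r_[cen,zc]-T[:3,3])
    print("px",p.round(),c[k].round(),"blob",q.round(1),"len",np.ptp(t).round(1),"wid",np.ptp(w).round(1),"ang",np.degrees(np.arctan2(e[1],e[0])).round(2),"cen",cen.round(1),"in tool",d.round(1),"toolx",np.degrees(np.arctan2(T[1,0],T[0,0])).round(2),"tcp",T[:3,3].round(1))
    return im,m,W
E
python3 -c "
from cell import *
im,m,W=meas([512,-146,9],9.25,50.5,'w2')"
```

```text
time_s: 3.45
eef_pos: [510.8, -145.2, 111.0]
ee_rot: [-0.003, 0.374, 0.927, 0.0]
force: [-0.1, 1.0, 0.2]
grip_width: 0.583
grip_force: 0.0
time_s: 4.25
eef_pos: [512.2, -146.0, 113.8]
ee_rot: [0.0, 0.371, 0.928, 0.0]
force: [-0.5, 0.7, -0.2]
grip_width: 0.584
grip_force: 0.0
px [275. 205.] [275. 205.] blob [ 512.  -146.3] len 51.2 wid 14.1 ang -44.72 cen [ 511.6 -145.9] in tool [  0.5  -0.3 104.5] toolx 136.39 tcp [ 512.2 -146.   113.8]
```

View pics/w2.png

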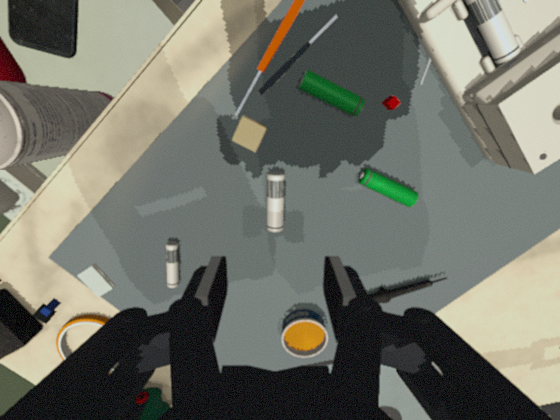

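The close view shows the big cell centred at (275,205), directly below the fingertips, band up and nub down, with the small cell at (172,263). I'll descend and grip.

```bash
python3 -m crank '[[[0,0,0.8,0,0,0.14,50],[0,0,0.8,0,0,0,50],[0,0,0.8,0,0,0,50],[0,0,0.8,0,0,0,50],[0,0,0.8,0,0,0,50],[0,0,0.38,0,0,0,50],[0,0,0,0,0,0,50],[0,0,0,0,0,0,10]]]' 30;  python3 -m crank '[[[0,0,0,0,0,0,5],[0,0,0,0,0,0,5],[0,0,0,0,0,0,5],[0,0,0,0,0,0,5],[0,0,0,0,0,0,5],[0,0,0,0,0,0,5],[0,0,0,0,0,0,5],[0,0,0,0,0,0,5]]]'
```

```text
time_s: 5.1
eef_pos: [512.6, -146.2, 5.0]
ee_rot: [0.0, 0.381, 0.925, -0.0]
force: [-0.6, -0.0, -0.6]
grip_width: 0.435
grip_force: 0.0
time_s: 5.9
eef_pos: [512.7, -146.3, 5.2]
ee_rot: [0.001, 0.381, 0.925, -0.0]
force: [-1.3, 0.5, 6.9]
grip_width: 0.148
grip_force: 29.6
```

```bash
python3 -m crank '[[[0,0,-0.6,0,0,0,5],[0,0,-1,0,0,0,5],[0.9,0.99,-0.6,0,0,0,5],[0.9,0.99,-0.6,0,0,0,5],[0.9,0.99,-0.6,0,0,0,5],[0.9,0.99,-0.6,0,0,0,5],[0.9,0.99,-0.6,0,0,0,5],[0.9,0.99,-0.4,0,0,0,5]]]' 30;  python3 -m crank '[[[0.9,0.98,0,0,0,0,5],[0.9,0.98,0,0,0,0,5],[0,0,0,0,0,-0.96,5],[0,0,0,0,0,-0.96,5],[0,0,0,0,0,-0.96,5],[0,0,0,0,0,-0.96,5],[0,0,0,0,0,-0.96,5],[0,0,0,0,0,0,5]]]'; python3 -m crank '[[[0,0,0,0,0,0,5],[0,0,0,0,0,0,5],[0,0,0,0,0,0,5],[0,0,0,0,0,0,5],[0,0,0,0,0,0,5],[0,0,0,0,0,0,5],[0,0,0,0,0,0,5],[0,0,0,0,0,0,5]]]'
python3 - <<'E'
from h import *
im,m,W=snap("wrist"); cv2.imwrite("pics/w3.png",im); np.savez("w3.npz",W=W); T=pose(); print(T.round(3).tolist(), sense()["grip_width"])
cv2.imwrite("pics/w3c.png",cv2.resize(im[70:350,130:490],(771,600),interpolation=cv2.INTER_CUBIC))
for P in [(524.5,120.6,16),(460,58,16)]: print(proj(m,W,np.array(P)))
print(proj(m,W,T[:3,3]))
E
```

```text
time_s: 6.7
eef_pos: [521.0, 55.8, 130.6]
ee_rot: [0.001, 0.381, 0.925, 0.0]
force: [0.3, -1.1, -0.2]
grip_width: 0.153
grip_force: 29.5
time_s: 7.5
eef_pos: [523.3, 121.0, 129.4]
ee_rot: [0.0, 0.055, 0.999, -0.0]
force: [0.3, -0.1, 0.5]
grip_width: 0.154
grip_force: 29.4
time_s: 8.3
eef_pos: [523.4, 121.0, 129.3]
ee_rot: [-0.0, 0.055, 0.998, -0.0]
force: [0.0, -0.5, -0.4]
grip_width: 0.149
grip_force: 29.4
[[-0.994, 0.111, -0.0, 523.366], [0.111, 0.994, 0.0, 120.937], [0.0, 0.0, -1.0, 129.293], [0.0, 0.0, 0.0, 1.0]] 0.1536158245924611
[275.0834441  203.65808626]
[190.55085959 137.42449399]
[275.77031978 267.85321153]
```

View pics/w3c.png

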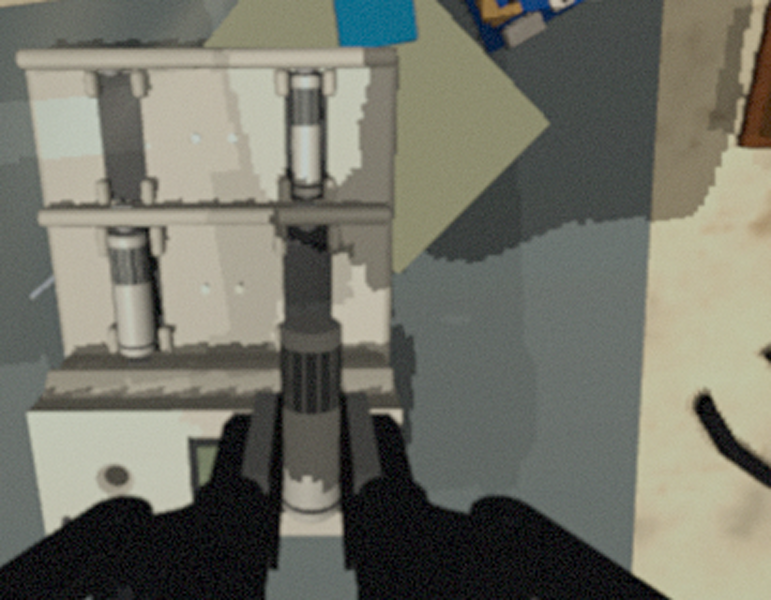

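The crop, with the cell held squarely, shows the charger edges square to the tool. The rear-left bay strip is centred near crop column 308, the held cell near 311, the mid rib on rows 206–226 and the front rib on rows 50–68. I'll refine with profiles.

Run:
```python
from h import *
im=cv2.imread("pics/w3.png"); m=camera_model("wrist"); W=np.load("w3.npz")["W"]; T=W@np.linalg.inv(np.array(m["T_tool_cam"])); Ti=np.linalg.inv(T)
g=cv2.GaussianBlur(cv2.cvtColor(im,cv2.COLOR_BGR2GRAY),(3,3),0).astype(float)
tool=lambda u,v,z:(Ti@np.r_[onz(m,W,u,v,z),1])[:2].round(2)
def edges(prof,o):
    d=np.diff(prof); i=[k for k in range(1,len(d)-1) if abs(d[k])>6 and abs(d[k])>=abs(d[k-1]) and abs(d[k])>abs(d[k+1])]
    return [(round(o+k+.5,1),int(d[k])) for k in i]
for r in (192,198,204,210,214): print("rearbay row",r,edges(g[r-1:r+2,250:300].mean(0),250))
for r in (118,128,138,146): print("front row",r,edges(g[r-1:r+2,165:215].mean(0),165))
for c0,c1 in((215,255),(155,172),(200,255),(288,305)): print("ribs cols",c0,edges(g[85:270,c0:c1].mean(1),85))
print("z16 scale",tool(275,204,16),tool(276,205,16)); 
for v in (94,101.5,166,175.5): print(v,tool(240,v,27))
```

```text
rearbay row 192 [(261.5, -38), (284.5, 42), (292.5, -13)]
rearbay row 198 [(261.5, -36), (284.5, 42), (293.5, 9)]
rearbay row 204 [(261.5, -35), (284.5, 44), (294.5, 7)]
rearbay row 210 [(262.5, -43), (284.5, 42)]
rearbay row 214 [(258.5, 10), (262.5, -42), (284.5, 47)]
front row 118 [(175.5, -36), (195.5, 31)]
front row 128 [(176.5, -34), (196.5, 33)]
front row 138 [(177.5, -35), (196.5, 34)]
front row 146 [(178.5, -37), (197.5, 38)]
ribs cols 215 [(93.5, 18), (99.5, -13), (101.5, 15), (163.5, -31), (167.5, 26), (175.5, 6), (229.5, -25), (242.5, 18), (251.5, -14), (260.5, 26), (263.5, -7)]
ribs cols 155 [(88.5, -8), (92.5, 28), (100.5, -11), (102.5, 13), (164.5, -30), (167.5, 28), (173.5, -8), (176.5, 10), (230.5, -12), (234.5, -10), (242.5, 21), (251.5, -8), (255.5, -11), (261.5, 47)]
ribs cols 200 [(92.5, 19), (99.5, -13), (102.5, 14), (163.5, -30), (167.5, 27), (230.5, -20), (234.5, -6), (242.5, 19), (252.5, -14), (260.5, 29)]
ribs cols 288 [(91.5, 20), (98.5, -9), (101.5, 19), (147.5, -7), (163.5, -17), (167.5, 13), (171.5, -7), (174.5, 7), (187.5, 8), (193.5, 11), (229.5, -25), (241.5, 21), (252.5, -22), (262.5, -6)]
z16 scale [-1.49 -0.3 ] [-2.42  0.59]
94 [ 89.11 -26.6 ]
101.5 [ 83.79 -26.8 ]
166 [ 34.48 -28.64]
175.5 [ 26.64 -28.93]
```

```bash
python3 -m crank '[[[-0.08,-0.07,0.8,0,0,0,5],[0,0,0.8,0,0,0,5],[0,0,0.8,0,0,0,5],[0,0,0.4,0,0,0,5],[0,0,0,0,0,0,5],[0,0,0,0,0,0,5],[0,0,0,0,0,0,5],[0,0,0,0,0,0,5]]]'
python3 - <<'E'
from h import *
m=camera_model("wrist"); W=np.load("w3.npz")["W"]; T=W@np.linalg.inv(np.array(m["T_tool_cam"])); Ti=np.linalg.inv(T)
tool=lambda u,v,z:(Ti@np.r_[onz(m,W,u,v,z),1])[:2].round(2)
print("flat end",tool(275,219.4,140),"nub",tool(275.5,310.4,133), "front strip",tool(186.6,128,16),tool(187.2,138,16),"rear",tool(273.2,204,16))
im,m,W=snap("wrist"); cv2.imwrite("pics/w4.png",im); np.savez("w4.npz",W=W); print(pose()[:3,3])
cv2.imwrite("pics/w4c.png",cv2.resize(im[100:350,170:400],(552,600),interpolation=cv2.INTER_CUBIC))
E
```

```text
time_s: 9.15
eef_pos: [525.6, 119.0, 60.1]
ee_rot: [0.001, 0.055, 0.998, 0.0]
force: [-1.0, -1.0, -1.1]
grip_width: 0.156
grip_force: 29.4
flat end [31.5  -0.43] nub [-23.92  -0.16] front strip [ 63.5 -72.1] [ 55.54 -72.36] rear [-1.49 -1.88]
[525.4856881  119.01907109  59.94442722]
```

View pics/w4c.png

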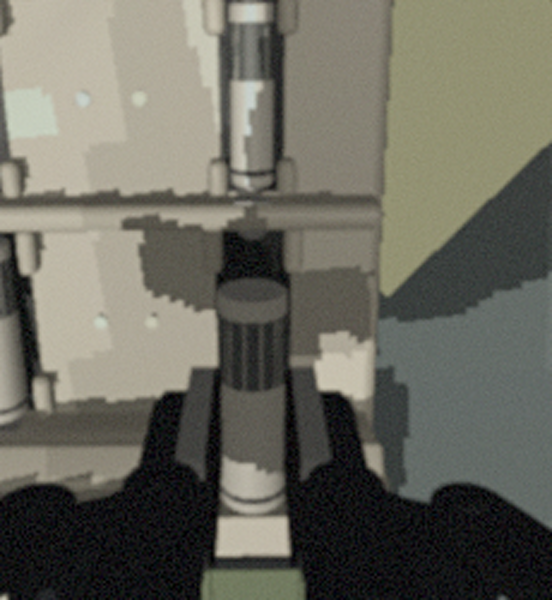

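The held cell (column 253) is centred on the bay strip (220–286), so I'll lower it.

```bash
python3 -m crank '[[[0,0,0.4,0,0,0,5],[0,0,0.4,0,0,0,5],[0,0,0.4,0,0,0,5],[0,0,0.2,0,0,0,5],[0,0,0.1,0,0,0,5],[0,0,0.06,0,0,0,5],[0,0,0.06,0,0,0,5],[0,0,0,0,0,0,5]]]'
```

```text
time_s: 10.0
eef_pos: [525.3, 119.0, 19.3]
ee_rot: [0.0, 0.055, 0.998, -0.0]
force: [-1.5, -0.2, 3.6]
grip_width: 0.151
grip_force: 29.8
```

```bash
python3 -m crank '[[[0,0,0,0,0,0,20],[0,0,0,0,0,0,30],[0,0,0,0,0,0,36],[0,0,0,0,0,0,36],[0,0,-0.4,0,0,0,36],[0,0,-1,0,0,0,36],[0,0,-1,0,0,0,36],[0,0,-1,0,0,0,36]]]'
python3 -m crank '[[[0,0,-1,0,0,0,50],[0,0,0,0,0,0,50],[0,0,0,0,0,0,50],[0,0,0,0,0,0,50],[0,0,0,0,0,0,50],[0,0,0,0,0,0,50],[0,0,0,0,0,0,50],[0,0,0,0,0,0,50]]]'
python3 - <<'E'
from h import *
im,m,W=snap("wrist"); cv2.imwrite("pics/w5.png",im); np.savez("w5.npz",W=W); print(pose()[:3,3])
cv2.imwrite("pics/w5c.png",cv2.resize(im[70:290,130:350],(600,600),interpolation=cv2.INTER_CUBIC))
E
```

```text
time_s: 10.8
eef_pos: [525.2, 119.0, 105.5]
ee_rot: [0.0, 0.055, 0.998, 0.0]
force: [0.9, 0.6, -0.2]
grip_width: 0.421
grip_force: 0.0
time_s: 11.6
eef_pos: [525.1, 119.0, 128.6]
ee_rot: [-0.0, 0.055, 0.998, -0.0]
force: [0.2, -0.5, -0.5]
grip_width: 0.585
grip_force: 0.0
[525.12456674 118.993895   128.65858537]
```

View pics/w5c.png

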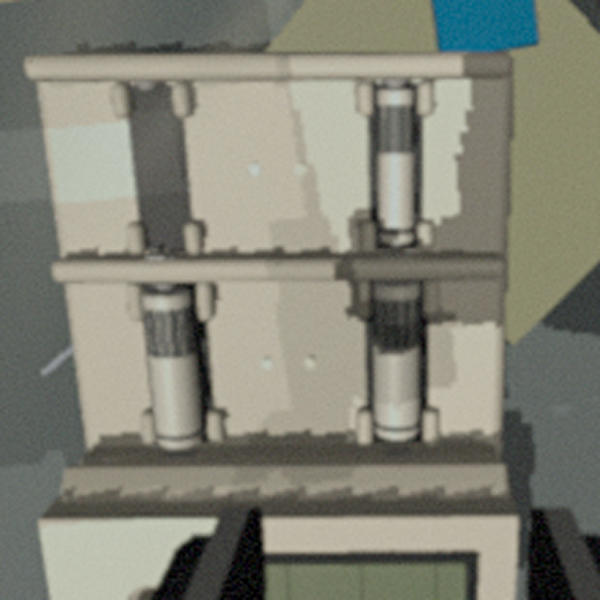

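The big cell sits in the rear-left bay at crop (397,360), square between its saddle posts and nub towards the console, matching the loaded one beside it. That was my 10th picture, so from here I work numerically. Next is the small cell.

```bash
R8='[-0.02,-1,0,0,0,0,50]'; python3 -m crank '[[[-0.02,-1,0,0,0,0,50],[-0.02,-1,0,0,0,0,50],[-0.02,-1,0,0,0,0,50],[-0.02,-1,0,0,0,0,50],[-0.02,-1,0,0,0,0,50],[-0.02,-1,0,0,0,0,50],[-0.02,-1,0,0,0,0,50],[-0.02,-1,0,0,0,0,50]]]'; python3 -m crank '[[[-0.02,-1,0,0,0,0,50],[-0.02,-1,0,0,0,0,50],[-0.02,-1,0,0,0,0,50],[-0.02,-1,0.1,0,0,0,50],[-0.02,-1,0.2,0,0,0,50],[-0.02,-1,0.2,0,0,0,50],[0,-1,0.2,0,0,0,50],[0,0,0,0,0,0.89,50]]]'; python3 -m crank '[[[0,0,0,0,0,0.89,50],[0,0,0,0,0,0.89,50],[0,0,0,0,0,0.89,50],[0,0,0,0,0,0.89,50],[0,0,0,0,0,0.89,50],[0,0,0,0,0,0,50],[0,0,0,0,0,0,50],[0,0,0,0,0,0,50]]]'
python3 -c "
from cell import *
im,m,W=meas([490,-256,7],7.25,44.5,'w6')"
```

```text
time_s: 12.45
eef_pos: [506.9, -81.2, 128.8]
ee_rot: [0.0, 0.055, 0.998, -0.0]
force: [0.6, 0.4, 0.1]
grip_width: 0.586
grip_force: 0.0
time_s: 13.25
eef_pos: [490.0, -256.9, 110.6]
ee_rot: [-0.0, 0.119, 0.993, -0.0]
force: [-0.6, 0.1, -0.2]
grip_width: 0.588
grip_force: 0.0
time_s: 14.05
eef_pos: [490.7, -254.5, 111.3]
ee_rot: [-0.0, 0.414, 0.91, 0.0]
force: [-0.0, 0.8, 0.0]
grip_width: 0.589
grip_force: 0.0
px [273. 206.] [269. 196.] blob [ 481.6 -251.6] len 59.4 wid 20.0 ang -37.64 cen [ 488.2 -256.7] in tool [-1.00e-01 -3.30e+00  1.04e+02] toolx 131.05 tcp [ 490.7 -254.5  111.3]
```

Run:
```python
from h import *
im=cv2.imread("pics/w6.png"); m=camera_model("wrist"); T=pose(); W=T@np.array(m["T_tool_cam"]); g=cv2.cvtColor(im,cv2.COLOR_BGR2GRAY)
sub=g[165:245,245:305]; print(sub[::4,::3])
```

```text
[[ 60  66  69  74  82 133 126 130 130 121 119 122 111 120  82  92 106  65
   69  75]
 [ 61  57  59  70  85 128 130 130 132 124 122 122 123 122 120 120 122 119
  122 120]
 [116  79  60  73 116 130 129 131 119 118 117 120 123 120 117 117 122 120
  119 116]
 [120 103  87  97 132 131 131 125  71  66  67  79 109 119 120 118 119 117
  115 114]
 [117 120 114 117 131 128 127 130 172 183 181 168 121 120 118 121 121 120
  120 117]
 [116 119 119 113 124 127 132 116 163 198 193 150 114 122 119 116 119 117
  119 121]
 [120 117 120 113 114 128 131 122 121 123 111 124 119 123 118 119 119 120
  117 117]
 [115 116 113 119 115 128 131 121 126 121 116 111 110 122 121 121 117 120
  118 117]
 [119 114 115 110 112 118 129 129 119 116 116 110 113 119 122 118 119 120
  120 120]
 [112 113 116 113 117 117 118 121 180 179 179 163 110 119 122 121 122 119
  118 121]
 [110 108 105 104 104 113 112 115 175 209 209 179 119 119 122 120 114 117
  119 120]
 [103 110 105 108 107 107 102 117 176 209 210 180 111 107 119 121 116 120
  120 122]
 [108 105 100 108 105 100 105  99 173 210 210 165 107 104 111 121 120 117
  116 116]
 [106 104 104 107 105 105 105 106 160 193 191 157  98 100 105 106 101 106
  103 101]
 [102 104 104 107 108 106 107 106 155 195 190 159  96 106 106 106 103  99
  102 104]
 [107 104 102 111 109 103 111 104 101 145 147 113 101 105 102 101 105 108
  103 107]
 [104  99 104 102 108 102 115 112 122 168 170 127 105 104 102 103 102 104
  104 103]
 [115 106 105 106 112 117 113 114 115 107 107 106 105 102  99 103 103 107
  104 103]
 [114 118 115 118 117 110 116 115 114 105 102 107 101 106 101 106 104 102
  103 102]
 [115 114 115 117 117 115 120 113 115 105  99 103 112 121 114  99 104 102
  104 104]]
```

Run:
```python
from h import *
im=cv2.imread("pics/w6.png"); m=camera_model("wrist"); T=pose(); W=T@np.array(m["T_tool_cam"]); g=cv2.cvtColor(im,cv2.COLOR_BGR2GRAY)
pts=np.argwhere(g[165:245,245:305]>145)[:,::-1].astype(float)+[245,165]
P=np.array([(np.linalg.inv(T)@np.r_[onz(m,W,u,v,7.25),1])[:2] for u,v in pts])
print(np.percentile(P,[0,1,50,99,100],axis=0).round(1)); 
k=np.polyfit(P[:,0],P[:,1],1); print("y vs x slope deg",np.degrees(np.arctan(k[0])).round(2),"y at 0",k[1].round(2))
```

```text
[[-21.6  -6.2]
 [-21.6  -6.2]
 [ -4.1  -1.1]
 [ 21.4   3.2]
 [ 21.4   3.2]]
y vs x slope deg -0.39 y at 0 -1.44
```

```bash
python3 -m crank '[[[0,-0.05,0.8,0,0,0,40],[0,0,0.8,0,0,0,40],[0,0,0.8,0,0,0,40],[0,0,0.8,0,0,0,40],[0,0,0.7,0,0,0,40],[0,0,0.3,0,0,0,40],[0,0,0.12,0,0,0,40],[0,0,0,0,0,0,25]]]' 30;  python3 -m crank '[[[0,0,0,0,0,0,2],[0,0,0,0,0,0,2],[0,0,0,0,0,0,2],[0,0,0,0,0,0,2],[0,0,0,0,0,0,2],[0,0,0,0,0,0,2],[0,0,0,0,0,0,2],[0,0,0,0,0,0,2]]]'
```

```text
time_s: 14.9
eef_pos: [489.9, -255.4, 3.6]
ee_rot: [0.0, 0.415, 0.91, -0.0]
force: [-0.8, -0.1, -0.1]
grip_width: 0.316
grip_force: 0.0
time_s: 15.7
eef_pos: [490.1, -255.6, 4.1]
ee_rot: [0.001, 0.415, 0.91, -0.0]
force: [0.1, -0.2, 6.3]
grip_width: 0.104
grip_force: 31.2
```

```bash
python3 -m crank '[[[0,0,-0.6,0,0,0,2],[0,0,-1,0,0,0,2],[0.935,0.654,-0.8,0,0,0,2],[0.935,0.654,-0.8,0,0,0,2],[0.935,0.654,-0.8,0,0,0,2],[0.935,0.654,-0.8,0,0,0,2],[0.935,0.654,-0.2,0,0,0,2],[0.935,0.654,0,0,0,0,2]]]'; python3 -m crank '[[[0.935,0.654,0,0,0,0,2],[0.935,0.654,0,0,0,0,2],[0.935,0.654,0,0,0,0,2],[0.935,0.654,0,0,0,0,2],[0.935,0.654,0,0,0,0,2],[0,0,0,0,0,-0.888,2],[0,0,0,0,0,-0.888,2],[0,0,0,0,0,-0.888,2]]]'; python3 -m crank '[[[0,0,0,0,0,-0.888,2],[0,0,0,0,0,-0.888,2],[0,0,0,0,0,-0.888,2],[0,0,0,0,0,0,2],[0,0,0,0,0,0,2],[0,0,0,0,0,0,2],[0,0,0,0,0,0,2],[0,0,0,0,0,0,2]]]'
python3 - <<'E'
from h import *
im,m,W=snap("wrist"); cv2.imwrite("pics/w7.png",im); np.savez("w7.npz",W=W); T=pose(); Ti=np.linalg.inv(T); print(T[:3,3].round(1),"toolx",np.degrees(np.arctan2(T[1,0],T[0,0])))
tool=lambda u,v,z:(Ti@np.r_[onz(m,W,u,v,z),1])[:2].round(2)
g=cv2.GaussianBlur(cv2.cvtColor(im,cv2.COLOR_BGR2GRAY),(3,3),0).astype(float)
def edges(prof,o):
    d=np.diff(prof); i=[k for k in range(1,len(d)-1) if abs(d[k])>6 and abs(d[k])>=abs(d[k-1]) and abs(d[k])>abs(d[k+1])]
    return [(round(o+k+.5,1),int(d[k])) for k in i]
p=proj(m,W,np.array([457.2,56.1,16.])); print(p)
r=int(p[1])
for k in (-14,-7,0,7): print("strip",r+k,[(e,tool(e[0],r+k,16)[1]) for e in edges(g[r+k-1:r+k+2,235:315].mean(0),235)])
for c0,c1 in((310,345),(215,245)): print("ribs",[(e,tool(c0,e[0],27)[0]) for e in edges(g[130:300,c0:c1].mean(1),130)])
for k in (230,240,300,305): print("cell",k,[(e,tool(e[0],k,132)[1]) for e in edges(g[k-1:k+2,235:315].mean(0),235)])
print("celllen",[(e,tool(275,e[0],132)[0]) for e in edges(g[200:340,272:279].mean(1),200)])
E
```

```text
time_s: 16.5
eef_pos: [472.1, -84.1, 129.4]
ee_rot: [0.001, 0.415, 0.91, 0.0]
force: [0.0, 0.1, -0.5]
grip_width: 0.101
grip_force: 30.6
time_s: 17.3
eef_pos: [457.0, 57.1, 128.3]
ee_rot: [0.0, 0.237, 0.972, -0.0]
force: [0.3, 0.0, -0.8]
grip_width: 0.102
grip_force: 30.6
time_s: 18.1
eef_pos: [457.1, 56.8, 128.3]
ee_rot: [-0.0, 0.057, 0.998, 0.0]
force: [-0.4, -0.3, 0.1]
grip_width: 0.105
grip_force: 30.6
[457.1  56.8 128.3] toolx 173.52571099255525
[274.57212965 202.92642159]
strip 188 [((264.5, -33), np.float64(-9.32)), ((282.5, 27), np.float64(6.21)), ((291.5, -11), np.float64(13.98))]
strip 195 [((264.5, -39), np.float64(-9.39)), ((283.5, 38), np.float64(7.13)), ((302.5, -29), np.float64(23.65)), ((312.5, 27), np.float64(32.35))]
strip 202 [((264.5, -39), np.float64(-9.47)), ((283.5, 38), np.float64(7.18)), ((294.5, 7), np.float64(16.82)), ((302.5, -23), np.float64(23.83))]
strip 209 [((265.5, -40), np.float64(-8.66)), ((283.5, 40), np.float64(7.24)), ((292.5, 7), np.float64(15.18))]
ribs [((134.5, -7), np.float64(59.49)), ((164.5, -23), np.float64(35.9)), ((169.5, 12), np.float
[... 801 characters left out ...]
 6), np.float64(-4.13)), ((285.5, 41), np.float64(4.84)), ((290.5, 6), np.float64(7.33))]
cell 300 [((257.5, 8), np.float64(-9.77)), ((260.5, -11), np.float64(-8.17)), ((266.5, 35), np.float64(-4.96)), ((283.5, -32), np.float64(4.14)), ((289.5, 10), np.float64(7.34)), ((292.5, -7), np.float64(8.95))]
cell 305 [((265.5, 51), np.float64(-5.52)), ((284.5, -45), np.float64(4.7))]
celllen [((232.5, 8), np.float64(21.92)), ((241.5, -17), np.float64(17.04)), ((265.5, 17), np.float64(3.52)), ((289.5, 30), np.float64(-10.76)), ((301.5, -32), np.float64(-18.22)), ((304.5, 31), np.float64(-20.11)), ((308.5, -9), np.float64(-22.67)), ((313.5, -15), np.float64(-25.89)), ((322.5, 38), np.float64(-31.79))]
```

```bash
python3 -m crank '[[[0,-0.035,0.8,0,0,0,2],[0,0,0.8,0,0,0,2],[0,0,0.8,0,0,0,2],[0,0,0.8,0,0,0,2],[0,0,0.5,0,0,0,2],[0,0,0.3,0,0,0,2],[0,0,0.2,0,0,0,2],[0,0,0.1,0,0,0,2]]]';python3 -m crank '[[[0,0,0.05,0,0,0,2],[0,0,0.05,0,0,0,2],[0,0,0,0,0,0,2],[0,0,0,0,0,0,2],[0,0,0,0,0,0,2],[0,0,0,0,0,0,2],[0,0,0,0,0,0,2],[0,0,0,0,0,0,2]]]'
```

```text
time_s: 18.95
eef_pos: [457.2, 55.9, 20.7]
ee_rot: [0.0, 0.056, 0.998, -0.0]
force: [-1.3, 0.0, -1.0]
grip_width: 0.104
grip_force: 30.6
time_s: 19.75
eef_pos: [457.1, 55.9, 18.3]
ee_rot: [0.0, 0.056, 0.998, -0.0]
force: [-0.7, -0.7, 1.0]
grip_width: 0.103
grip_force: 30.6
```

```bash
python3 -m crank '[[[0,0,0.02,0,0,0,16],[0,0,0,0,0,0,26],[0,0,0,0,0,0,34],[0,0,0,0,0,0,34],[0,0,-0.4,0,0,0,34],[0,0,-1,0,0,0,34],[0,0,-1,0,0,0,34],[0,0,-1,0,0,0,34]]]'
python3 -m crank '[[[0,0,-1,0,0,0,60],[0,0,0,0,0,0,60],[0,0,0,0,0,0,60],[0,0,0,0,0,0,60],[0,0,0,0,0,0,60],[0,0,0,0,0,0,60],[0,0,0,0,0,0,60],[0,0,0,0,0,0,60]]]'
python3 - <<'E'
from h import *
im,m,W=snap("wrist"); cv2.imwrite("pics/w8.png",im); np.savez("w8.npz",W=W); T=pose(); Ti=np.linalg.inv(T); print(T[:3,3].round(1))
tool=lambda u,v,z:(Ti@np.r_[onz(m,W,u,v,z),1])[:2].round(1)
g=cv2.cvtColor(im,cv2.COLOR_BGR2GRAY)
u,v=proj(m,W,np.array([457.2,56,21.])); u,v=int(u),int(v); print(u,v); print(g[v-32:v+36:4,u-24:u+25:3])
print([tool(u,v+k,21) for k in(-28,0,28)])
E
```

```text
time_s: 20.55
eef_pos: [457.0, 55.9, 104.5]
ee_rot: [0.0, 0.056, 0.998, -0.0]
force: [1.0, 0.0, -0.2]
grip_width: 0.398
grip_force: 0.0
time_s: 21.35
eef_pos: [457.0, 55.9, 127.6]
ee_rot: [-0.0, 0.056, 0.998, 0.0]
force: [0.4, 0.8, 0.5]
grip_width: 0.702
grip_force: 0.0
[457.   55.9 127.7]
275 205
[[ 84  85  88  86 114 113 115 116 116 113 118 120 115 117 115 112 118]
 [ 95  73  78  76  93  89  85  91  84  87  78 100  92 100 101  97  94]
 [165  78  82  82  77  90  77 105 118 111  78 108 104  98 115 116 118]
 [175  66  88  79  77  79  41  57  77  74  29 101  93  75  78  78  96]
 [179 176 175 177 176  88  25  44  45  42  16 112 171 173 173 113 150]
 [175 175 175 175 176  98  39  33  35  45  45 114 172 170 173 171 166]
 [175 177 175 172 173 106  57  41  49  74  37 112 170 168 168 168 168]
 [175 176 174 173 174 105 120 166 179 147  72 113 173 171 168 169 170]
 [175 177 171 175 176 106 116 171 175 147  68 111 170 170 169 168 172]
 [172 175 174 172 177 120 113 167 175 147  78 110 170 170 168 166 167]
 [172 171 174 175 171 117 118 169 174 148  82 122 188 188 182 185 183]
 [174 173 174 189 192 133 125 187 194 165  85 126 194 189 189 188 187]
 [174 172 180 189 138  91 121 187 192 172  85  95  94 190 187 187 188]
 [175 175 192 191 158 173 101 155 148 145  90 184 148 190 188 189 187]
 [145 166 149 154 151 172 132  85 104  67  66 178 145 153 139 106 141]
 [ 71  68  75  72  67  73  75 103 103 104  77  75  74  74  75  74  78]
 [164 164 184 184 184 185 186 186 184 186 187 185 186 186 185 188 185]]
[array([24.4, -0.3]), array([-0.2, -0.3]), array([-26.3,  -0.3])]
```

Run:
```python
from h import *
res={}
for n,f,(x0,y0,x1,y1) in [("scene","scene0",(172,150,200,195)),("side","side1",(198,240,222,280))]:
    im=cv2.imread(f"pics/{f}.png")[y0:y1,x0:x1]; h=cv2.cvtColor(im,cv2.COLOR_BGR2HSV)
    mk=((h[...,0]>105)&(h[...,0]<130)&(h[...,1]>110)).astype(np.uint8)
    _,l,st,c=cv2.connectedComponentsWithStats(mk); k=1+np.argmax(st[1:,4]); pts=np.argwhere(l==k)[:,::-1].astype(float)+[x0,y0]
    rows=np.unique(pts[:,1]); mid=np.array([[pts[pts[:,1]==r,0].mean(),r] for r in rows]); k=np.polyfit(mid[:,1],mid[:,0],1)
    res[n]=(k,rows.min(),rows.max()); print(n,st[1:,4].max(),k,rows.min(),rows.max())
    m=camera_model(n);W=np.array(m["world_from_camera"]); res[n]+=(m,W)
# axis plane from each view; intersect
def pts(n):
    k,a,b,m,W=res[n]; return [ray(m,W,k[0]*v+k[1],v) for v in (a-.5,b+.5)]
A,B=pts("scene"),pts("side")
print("top",tri(A[0],B[0])); print("bot",tri(A[1],B[1]))
# solve vertical line (x,y): perpendicular distances to planes at several z
for n,P in(("scene",A),("side",B)):
    for z,r in ((165,P[0]),(75,P[1])): o,d=r; print(n,z,(o+d*(z-o[2])/d[2]).round(1))
nA=np.cross(A[0][1],A[1][1]); nB=np.cross(B[0][1],B[1][1])
for z in (75,125,165):
    M=np.array([nA[:2],nB[:2]]); r=np.array([nA@A[0][0]-nA[2]*z,nB@B[0][0]-nB[2]*z]); print(z,np.linalg.solve(M,r).round(1))
```

```text
scene 134 [  0.19067513 152.05865642] 157.0 189.0
side 132 [9.90695129e-02 1.83505747e+02] 246.0 273.0
top (array([465.47825605, 333.31091326, 172.52071192]), np.float64(1.4680582477170714))
bot (array([465.13072207, 334.88915419,  70.30516713]), np.float64(3.2827425299919946))
scene 165 [470.5 344.6 165. ]
scene 75 [464.7 330.6  75. ]
side 165 [471.  329.9 165. ]
side 75 [459.4 337.   75. ]
75 [465.8 333.5]
125 [465.8 333.1]
165 [465.8 332.8]
```

The small cell profile shows it seated: it is centred between the saddle edges, with the band at the front and the nub at the rear. Now to the driver at about (466,333).

```bash
python3 -m crank '[[[0.075,0.92,-0.8,0,0,0,50],[0.075,0.92,-0.8,0,0,0,50],[0.075,0.92,-0.8,0,0,0,50],[0.075,0.92,-0.8,0,0,0,50],[0.075,0.92,-0.6,0,0,0,50],[0.075,0.92,-0.2,0,0,0,50],[0.075,0.92,0,0,0,0,50],[0.075,0.92,0,0,0,0,50]]]'
python3 -m crank '[[[0.075,0.92,0,0,0,0,50],[0.075,0.92,0,0,0,0,50],[0.075,0.92,0,0,0,0,50],[0.075,0.92,0,0,0,0,50],[0,0,0,0,0,0,50],[0,0,0,0,0,0,50],[0,0,0,0,0,0,50],[0,0,0,0,0,0,50]]]'
cat > drv.py <<'E'
from h import *
im,m,W=snap("wrist"); cv2.imwrite("pics/w9.png",im); T=pose(); Ti=np.linalg.inv(T); print(T[:3,3].round(1),"toolx",np.degrees(np.arctan2(T[1,0],T[0,0])).round(2))
h=cv2.cvtColor(im,cv2.COLOR_BGR2HSV); g=h[...,1]>100
for nm,mk in(("blue",g&(h[...,0]>105)&(h[...,0]<130)),("red",g&((h[...,0]<8)|(h[...,0]>172)))):
    _,l,st,c=cv2.connectedComponentsWithStats(mk.astype(np.uint8))
    for k in range(1,len(st)):
        if st[k,4]>60:
            rows=range(st[k,1],st[k,1]+st[k,3],5); print(nm,st[k],[(r,np.where(l[r]==k)[0].min(),np.where(l[r]==k)[0].max()) for r in rows])
print("expect top",proj(m,W,np.array([465.8,333,170.])),"bot",proj(m,W,np.array([465.8,333,70.])))
E
python3 drv.py
```

```text
time_s: 22.2
eef_pos: [462.7, 241.4, 227.9]
ee_rot: [0.0, 0.056, 0.998, 0.0]
force: [0.0, -0.6, 0.5]
grip_width: 0.59
grip_force: 0.0
time_s: 23.0
eef_pos: [465.8, 331.9, 227.9]
ee_rot: [0.0, 0.057, 0.998, -0.0]
force: [-0.3, 0.1, 0.6]
grip_width: 0.584
grip_force: 0.0
[465.8 332.  228. ] toolx 173.51
blue [162 119  50  41 586] [(119, np.int64(196), np.int64(198)), (124, np.int64(188), np.int64(202)), (129, np.int64(190), np.int64(205)), (134, np.int64(171), np.int64(208)), (139, np.int64(167), np.int64(211)), (144, np.int64(183), np.int64(203)), (149, np.int64(172), np.int64(194)), (154, np.int64(171), np.int64(178)), (159, np.int64(178), np.int64(178))]
blue [270 184  21  45 693] [(184, np.int64(278), np.int64(279)), (189, np.int64(272), np.int64(285)), (194, np.int64(271), np.int64(286)), (199, np.int64(271), np.int64(287)), (204, np.int64(271), np.int64(288)), (209, np.int64(271), np.int64(289)), (214, np.int64(270), np.int64(290)), (219, np.int64(271), np.int64(289)), (224, np.int64(274), np.int64(286))]
blue [138 373  18  21  84] [(373, np.int64(153), np.int64(154)), (378, np.i
[... 478 characters left out ...]
, (191, np.int64(345), np.int64(357)), (196, np.int64(348), np.int64(364)), (201, np.int64(353), np.int64(370)), (206, np.int64(359), np.int64(376)), (211, np.int64(365), np.int64(382)), (216, np.int64(369), np.int64(384)), (221, np.int64(376), np.int64(388))]
red [  0 238  12   9  61] [(238, np.int64(9), np.int64(9)), (243, np.int64(0), np.int64(8))]
red [442 249  12  11  97] [(249, np.int64(447), np.int64(451)), (254, np.int64(442), np.int64(453)), (259, np.int64(446), np.int64(450))]
red [403 265  12  11  94] [(265, np.int64(408), np.int64(409)), (270, np.int64(403), np.int64(414)), (275, np.int64(407), np.int64(411))]
expect top [276.99827744 226.08201179] bot [276.28446407 188.86790087]
```

```bash
python3 -m crank '[[[0,0.12,0.2,0,0,0,50],[0,0,0.6,0,0,0,50],[0,0,0.8,0,0,0,50],[0,0,0.8,0,0,0,50],[0,0,0.8,0,0,0,50],[0,0,0.8,0,0,0,50],[0,0,0.6,0,0,0,50],[0,0,0.28,0,0,0,50]]]'
python3 -m crank '[[[0,0,0,0,0,0,30],[0,0,0,0,0,0,24],[0,0,0,0,0,0,20],[0,0,0,0,0,0,16],[0,0,0,0,0,0,12],[0,0,0,0,0,0,5],[0,0,0,0,0,0,5],[0,0,0,0,0,0,5]]]' 60
```

```text
time_s: 23.85
eef_pos: [465.4, 335.3, 104.2]
ee_rot: [-0.001, 0.056, 0.998, -0.001]
force: [-0.6, -0.4, 0.2]
grip_width: 0.587
grip_force: 0.0
time_s: 24.65
eef_pos: [466.3, 335.9, 106.4]
ee_rot: [0.001, 0.056, 0.998, 0.0]
force: [0.5, 0.4, 5.7]
grip_width: 0.193
grip_force: 58.5
```

```bash
python3 -m crank '[[[0,0,-0.4,0,0,0,5],[0,0,-0.6,0,0,0,5],[0,0,-0.6,0,0,0,5],[0,0,-0.6,0,0,0,5],[0,0,-0.6,0,0,0,5],[0,0,-0.6,0,0,0,5],[0,0,-0.6,0,0,0,5],[0,0,0,0,0,0,5]]]'
```

```text
time_s: 25.45
eef_pos: [466.4, 335.9, 207.8]
ee_rot: [0.001, 0.056, 0.998, 0.001]
force: [0.0, 0.8, -1.4]
grip_width: 0.191
grip_force: 58.5
```

```bash
python3 -m crank '[[[-0.5,-0.95,0,0,0,0,5],[-0.5,-0.95,0,0,0,0,5],[-0.5,-0.95,0,0,0,0,5],[-0.5,-0.95,0,0,0,0,5],[-0.5,-0.95,0,0,0,0,5],[-0.5,-0.95,0,0,0,0,5],[-0.5,-0.95,0,0,0,0,5],[-0.5,-0.95,0,0,0,0,5]]]'
python3 -m crank '[[[-0.5,-0.95,0,0,0,0,5],[-0.5,-0.95,0,0,0,0,5],[-0.5,-0.95,0,0,0,0,5],[-0.5,-0.95,0,0,0,0,5],[0,0,0.5,0,0,0,5],[0,0,0.5,0,0,0,5],[0,0,0.5,0,0,0,5],[0,0,0,0,0,0,5]]]'
python3 - <<'E'
from h import *
m=camera_model("wrist"); 
a=cv2.cvtColor(cv2.imread("pics/w3.png"),cv2.COLOR_BGR2GRAY); W=np.load("w3.npz")["W"]
def hole(a,W,u0,v0,r=12):
    s=a[v0-r:v0+r,u0-r:u0+r]; k=(s<np.median(s)-50).astype(np.uint8); n,l,st,c=cv2.connectedComponentsWithStats(k)
    j=min(range(1,n),key=lambda j:np.linalg.norm(c[j]-r)-.05*st[j,4]); p=c[j]+[u0-r,v0-r]; print("hole px",p.round(1),st[j],onz(m,W,*p,54).round(1),onz(m,W,*p,50).round(1))
hole(a,W,185,292)
s=cv2.cvtColor(cv2.imread("pics/scene0.png"),cv2.COLOR_BGR2GRAY); mm=m; m=camera_model("scene"); hole(s,np.array(m["world_from_camera"]),299,241,6); 
sd=cv2.cvtColor(cv2.imread("pics/side1.png"),cv2.COLOR_BGR2GRAY); m=camera_model("side"); hole(sd,np.array(m["world_from_camera"]),274,208,6); m=mm
im,m,W=snap("wrist"); cv2.imwrite("pics/w10.png",im); np.savez("w10.npz",W=W); T=pose(); print(T.round(3).tolist())
g=cv2.cvtColor(im,cv2.COLOR_BGR2GRAY)
tp=T[:3,3]-[0,0,96]; print("tip exp",proj(m,W,tp),"hole exp",proj(m,W,np.array([583,35.5,54.])),"shoulder exp",proj(m,W,T[:3,3]-[0,0,36]))
np.set_printoptions(linewidth=220)
u,v=map(int,proj(m,W,tp)); print(g[v-40:v+34:3,u-30:u+31:2])
E
```

```text
time_s: 26.25
eef_pos: [543.9, 134.5, 204.9]
ee_rot: [-0.001, 0.056, 0.998, -0.0]
force: [0.3, 0.1, 0.3]
grip_width: 0.193
grip_force: 58.5
time_s: 27.05
eef_pos: [581.7, 36.7, 165.8]
ee_rot: [-0.002, 0.056, 0.998, 0.0]
force: [0.5, 0.3, -0.2]
grip_width: 0.188
grip_force: 58.6
hole px [183.8 291.7] [ 5  7 12 10 94] [580.1  38.2  54. ] [582.6  36.5  50. ]
hole px [298.4 240.9] [ 4  5  4  3 11] [582.2  36.1  54. ] [584.7  39.2  50. ]
hole px [273.3 208. ] [4 5 3 3 7] [577.4  37.7  54. ] [580.9  34.9  50. ]
[[-0.994, 0.111, -0.002, 582.362], [0.111, 0.994, 0.0, 36.511], [0.002, 0.0, -1.0, 167.179], [0.0, 0.0, 0.0, 1.0]]
tip exp [275.25905754 210.56002045] hole exp [274.15346545 204.97289464] shoulder exp [275.45834433 241.31361343]
[[148 149 160 159 162 163 161 108 110 112 110 113 110 109 113 108 114 115 117 120 118 116 120 119 123 119 118 119 120 120 124]
 [201 198 197 200 200 197 202 171 133 134 131 134 131 132 131 133 132 130 133 134 130 129 134 132 133 132 133 132 135 130 131]
 [203 199 196 198 197 197 199 170 128 130 132 129 133 131 132 131 131 133 132 134 133 131 132 131 131 130 
[... 2115 characters left out ...]
 64 163 210 208 208 208 207 207 208 208 207 207 209 207 206 210]
 [192 191 187 191 189 201 209 212 209 211 209 209 209 207  95  58 149 209 210 207 207 206 208 206 206 206 205 208 206 206 206]
 [117 116 114 120 113 116 117 112 115 113 119 104  65  31  23  27  23  47  67  99 116 109 114 115 113 116 114 116 112 113 112]
 [115 114 117 113 117 114 114 115 114 116  97  28  26  31  16  26  24  19  28  58 113 113 115 113 115 113 115 112 117 114 113]
 [115 116 117 113 116 117 113 115 111 108  56  34  36  20  37  12  20  30  34  33  74 110 117 116 108 115 116 113 113 114 117]
 [115 112 115 115 117 114 116 117 104  43  24  19  26  32  27  30  27  36  24  11  24  65 111 114 111 111 115 113 115 115 115]]
```

Numbers from the wrist frame: the blade is at column 274.7 and the hole is centred near (276,204). I'll nudge +1 mm in y, lower to just above the mouth and recheck.

```bash
python3 -m crank '[[[0,0.04,0.2,0,0,0,5],[0,0,0.2,0,0,0,5],[0,0,0.1,0,0,0,5],[0,0,0,0,0,0,5],[0,0,0,0,0,0,5],[0,0,0,0,0,0,5],[0,0,0,0,0,0,5],[0,0,0,0,0,0,5]]]'
cat > tip.py <<'E'
from h import *
np.set_printoptions(linewidth=250)
im,m,W=snap("wrist"); T=pose(); print(T[:3,3].round(1))
g=cv2.cvtColor(im,cv2.COLOR_BGR2GRAY)
for z in (96,): print("tip exp",proj(m,W,T[:3,3]-T[:3,2]*-z))
p=T[:3,3].copy(); p[2]=54; print("axis at mouth",proj(m,W,p),"+1mm toolx",proj(m,W,p+T[:3,0]))
print(g[192:228:1,262:290:1])
E
python3 tip.py
```

```text
time_s: 27.9
eef_pos: [583.2, 36.6, 155.9]
ee_rot: [0.0, 0.056, 0.998, -0.0]
force: [-0.4, -0.1, -0.4]
grip_width: 0.194
grip_force: 58.6
[583.2  36.6 155.9]
tip exp [275.38241481 208.72557784]
axis at mouth [275.36703967 206.45861041] +1mm toolx [275.36728391 205.33499599]
[[195 195 196 ...  91  91  92]
 [196 196 195 ... 122 110  93]
 [197 196 195 ... 172 144 107]
 ...
 [212 212 209 ... 210 210 209]
 [212 209 210 ... 208 208 208]
 [211 211 209 ... 210 207 209]]
```

```bash
sed -i 's/linewidth=250/linewidth=250,threshold=9999/' tip.py; python3 tip.py
```

```text
[583.2  36.6 155.9]
tip exp [275.39786283 208.79108962]
axis at mouth [275.38426446 206.51781649] +1mm toolx [275.38438826 205.39409414]
[[196 196 196 193 196 198 196 195 194 196 191 165 126 118 121 133 158 171 142 101  90  93  89  96  89  90  93  97]
 [197 197 194 194 195 194 196 196 196 198 195 183 176 174 173 175 188 189 167 127 116 117 120 118 119 121 107  98]
 [198 196 195 198 195 194 193 195 197 198 194 195 194 197 196 193 194 196 187 175 175 175 176 176 177 176 142 107]
 [196 195 192 196 194 195 194 194 194 195 195 194 194 194 192 194 196 195 193 193 193 194 194 192 191 188 155 110]
 [193 195 194 194 193 192 195 197 194 190 192 193 187 185 181 183 185 191 191 194 195 195 193 176 158 152 129 105]
 [194 196 195 194 195 193 193 196 192 188 181 173 169 164 164 165 171 176 176 186 191 194 188 155 119 102  97  96]
 [196 196 193 195 194 192 195 192 186 173 160 153 136 134 122 131 142 159 166 172 183 185 169 131  95  84  90  93]
 [193 194 195 194 193 195 191 183 169 156 137 119  93  74  68  73  93 127 143 142 140 145 127 107 106 115 118 120]
 [195 193 195 195 194 194 189 173 154 142 1
[... 2477 characters left out ...]
 209 212]
 [210 211 211 211 211 210 208 212 210 210 185 125  74  64 101 173 203 210 211 210 212 211 211 209 209 209 209 211]
 [211 210 210 210 211 209 211 210 211 211 182 125  80  66 100 165 202 211 212 211 210 209 209 210 209 209 211 211]
 [210 210 212 213 211 208 210 211 213 210 183 125  76  67 101 165 202 212 211 211 209 211 210 209 212 211 210 211]
 [211 210 210 210 210 209 211 211 214 211 182 118  75  68  98 165 200 211 213 210 211 210 209 210 209 209 211 207]
 [208 211 210 211 212 210 209 210 213 208 186 126  75  65  99 164 200 211 209 211 208 211 209 209 207 210 207 211]
 [211 209 209 211 208 211 210 212 211 209 181 121  77  68 100 164 202 211 211 210 210 212 211 209 209 211 207 210]]
```

```bash
python3 -m crank '[[[0.03,0.05,0,0,0,0,5],[0,0,0.1,0,0,0,5],[0,0,0.1,0,0,0,5],[0,0,0.15,0,0,0,5],[0,0,0.15,0,0,0,5],[0,0,0.15,0,0,0,5],[0,0,0.15,0,0,0,5],[0,0,0,0,0,0,5]]]'
```

```text
time_s: 28.8
eef_pos: [582.3, 38.0, 135.1]
ee_rot: [-0.001, 0.056, 0.998, 0.0]
force: [-0.4, 0.9, -0.3]
grip_width: 0.191
grip_force: 58.6
```

```bash
python3 -m crank '[[[0,0,0.1,0,0,0,5],[0,0,0.1,0,0,0,5],[0,0,0.1,0,0,0,5],[0,0,0.1,0,0,0,5],[0,0,0,0,0,0,5],[0,0,0,0,0,0,5],[0,0,0,0,0,0,5],[0,0,0,0,0,0,5]]]'
```

```text
time_s: 29.6
eef_pos: [582.6, 38.0, 125.9]
ee_rot: [0.0, 0.056, 0.998, -0.0]
force: [0.1, -0.5, -1.0]
grip_width: 0.192
grip_force: 58.6
```

```bash
python3 -m crank '[[[0,0,0.04,0,0,0,5],[0,0,0.04,0,0,0,5],[0,0,0.04,0,0,0,5],[0,0,0,0,0,0,5],[0,0,0,0,0,0,5],[0,0,0,0,0,0,5],[0,0,0,0,0,0,5],[0,0,0,0,0,0,5]]]'
```

```text
time_s: 30.4
eef_pos: [582.6, 38.0, 122.9]
ee_rot: [0.0, 0.056, 0.998, -0.0]
force: [0.4, 1.1, 1.9]
grip_width: 0.196
grip_force: 58.8
```

```bash
python3 -m crank '[[[0,0,0.04,0,0,0,5],[0,0,0.04,0,0,0,5],[0,0,0.04,0,0,0,5],[0,0,0.02,0,0,0,5],[0,0,0,0,0,0,5],[0,0,0,0,0,0,5],[0,0,0,0,0,0,5],[0,0,0,0,0,0,5]]]'
```

```text
time_s: 31.2
eef_pos: [583.0, 37.9, 120.3]
ee_rot: [0.001, 0.056, 0.998, -0.0]
force: [-0.7, -0.9, 9.4]
grip_width: 0.195
grip_force: 59.6
```

```bash
python3 -m crank '[[[0,0,0.02,0,0,0,5],[0,0,0,0,0,0,5],[0,0,0,0,0,0,5],[0,0,0,0,0,0,5],[0,0,0,0,0,0,5],[0,0,0,0,0,0,5],[0,0,0,0,0,0,5],[0,0,0,0,0,0,5]]]'; python3 -c "
from rig import *
s=sense();print(s['force'],s['eef_pos'],s['grip_force']);print(finish_job())"
```

```text
time_s: 32.0
eef_pos: [583.1, 37.9, 120.1]
ee_rot: [0.001, 0.056, 0.998, -0.0]
force: [-1.6, 0.6, 12.5]
grip_width: 0.191
grip_force: 59.8
[-1.63276274  0.6424028  12.45492732] [583.11275121  37.91530044 120.08951327] 59.82187669258565
the job is handed in; nothing more can be done
None
```

Job handed in at 32 s: both cells read as seated in their free bays with nubs towards the display, and the gripped long driver is pressing at about 12 N, well above the 4 N for fully down; no verdict came back.

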